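# Tip the bearing out of the two-sided tote

## Robot

A 7-joint arm with a two-finger parallel gripper is mounted at the origin on a cart in front of the work surface, level with it; the furniture and walls round the work are solid. World frame = base frame: x ahead of the robot, y to its left, z up, the work surface at z = 0. Lengths are in m, angles in rad, forces in N, time in s.
With the tool pointing down it reaches from about 0.375 to 0.925 m from the base axis. Payload 3.1 kg.
Tool frame: the origin (TCP) lies between the finger pads; the fingertips stand 19 mm ahead of it and the grasp point (between the pads) is the TCP; z points along the fingers, y is the line along which they close (so a half turn about z gives the same grasp; the last joint's range is limited). The gripper opens to 85 mm and grips with 20 to 120 N. Pads are 22 mm wide; open, the fingers measure 114 mm over their backs; the gripper's body (76 mm by 85 mm) begins 54 mm behind the grasp point. The pads swing forward as they close: fully open they stand 13 mm farther back than shut.
Start: joints at [-1.247, 0.383, 0.044, 1.598, -0.018, 1.161, -0.05], TCP at [0.266, 0.593, 0.25] pointing down, gripper open.
Joint ranges: [-2.61, 2.61], [-0.41, 2.15], [-1.48, 1.57], [0, 2.5], [-1.57, 4.71], [0.05, 1.97], [-2.85, 2.85]. Speed limits (rad/s): [2.79, 2.79, 3.14, 3.14, 3.14, 3.14, 3.14].

## Interface

Orientations are given as a unit quaternion [x, y, z, w].
In Python, from bench import move_ptp, movel, move_j, move_gripper, pause, inverse_kinematics, read_camera, camera_params, MotionError, sign_off, look_for, tip_of, read_time_s, read_qpos, read_joint_vel, read_effort, read_eef_pos, read_tcp_rot, read_ft_force, read_ft_torque, read_finger_gap, read_grasp_force gives the robot as it stands. Calls block until the motion is done:
- move_ptp(position, orientation): joint-space move of the TCP to a pose.
- movel(position, orientation=None, speed=0.15): straight line of the TCP; orientation=None keeps the orientation; speed is the mean speed in m/s.
- move_j(angles): joint-space move.
- move_gripper(opening, effort=None): finger opening in m; effort is the grip in N (None keeps the last); returns when the fingers have stopped.
- pause(seconds).
- inverse_kinematics(position, orientation): joint angles nearest the present ones, or None.
- read_camera(name): name is "scene" or "top" or "wrist"; returns the picture (420x560x3 uint8, red, green, blue); there is no depth.
- camera_params(name): a dict with "K" (3x3 intrinsics, pixels), "camera_from_world" (4x4, takes a point from world to camera coordinates). Camera axes: x right, y down, z forward; pixel columns grow to the right and rows downward; lengths in m; the calibration is good to about 2 mm. A picture is of the moment at which its call begins: read the wrist's pose just before it. camera_params takes no time and is no camera call; for the wrist camera it gives the pose at the moment of the call.
A pose or a line that the arm cannot do raises MotionError and nothing moves.
- sign_off(): hands the job in; it is judged then, once.
Trained networks look in the newest picture that a camera, given by its name, has taken for a name from the list of things; names that differ only in an ending like _2 or _b are one class to them, and where a whole thing is asked for, a point or a joint stands for the part that bears it (a point fixed in the world has none). Each returns a list of dicts, best first, with "confidence" (0 to 1); they miss things now and then, are a little off and sometimes report something else, mostly with a low value. They report only what shows in the picture. A call takes as long as a camera call. They do not tell look-alikes from the thing itself.
- look_for(camera, name): "at" ([column, row] in pixels, amid what is visible of it).
- tip_of(camera, name): "at" ([column, row] in pixels: a listed point, or the origin of a listed thing).
Readings, each from a call of its own:
- read_time_s(): time.
- read_qpos(): joint angles.
- read_joint_vel(): joint speeds.
- read_effort(): joint torques, N m.
- read_eef_pos(): TCP position.
- read_tcp_rot(): TCP orientation.
- read_ft_force(): force on the tool from outside, world axes, zero at the start.
- read_ft_torque(): the same for the moment, N m.
- read_finger_gap(): finger opening in m.
- read_grasp_force(): force on a finger pad.
Only numpy, scipy, OpenCV 4.12 (cv2) and the standard library are available. Lean on these libraries where they do the work, as an engineer would, in place of code of your own. Each camera call takes 0.05 s, during which the arm holds its last target. There are 200 camera calls.

## Task

A two-sided parts tote on the worktop holds a ball bearing in one half and a spark plug in the other. Lift the tote by its handle board, turn it so that the bearing's half faces down, and tip the bearing out into the steel tray, keeping the spark plug in the tote and touching neither part with the gripper. Then set the tote down upright on the worktop beside the tray, without dropping it, and let go.

Things in the scene. Friction and masses are not known exactly. Their poses are not given: they have to be found in the camera images.
- tote_grip (a point): Grey sheet-steel tote, about 0.4 kg, 106 (x) x 152 (y) x 78 high; a 12 mm wooden board along its x divides it into +y and -y halves. Point: centre of the board's upper part (70 long), to be gripped across y; 60 above the underside, 18 below the board's top. Floors 4 above the underside, end walls 32 high at x = +-51; outer sides (y = +-76) open but for a 4 mm ramp lip at 15 degrees. z up.
- bearing_mid (a point): Centre of the ball bearing, a grey steel ring 52 across, 15 thick, lying flat in one half of the tote (either one). In a level tote it stays put; it slides out over the lip of its half when that side is tipped down by about 35 degrees, surely at 45 to 55.
- plug_mid (a point): Centre of the used spark plug (53 x 62 x 20, lying aslant) in the other half of the tote; when the bearing's side is tipped down it rests against the board and stays in.
- tray_in (a point): The fixed dark steel tray, open above, with a thin rolled rim: 170 (its x) x 210 (its y) outside, walls 3 thick, rim 48 above the worktop. This point is the centre of its inner floor, 3 mm above the worktop.
Things that resemble listed ones, but are neither listed nor needed, are in the scene too. What is shaped like the part that bears bearing_mid but blue is not meant.

How it is judged:
On the way:
1. the tote is tipped by at least 20 degrees, off the worktop, near the tray (angle between tote_grip's own z axis and vertical above 0.35 rad and height (world z) of tote_grip above 0.09 m and horizontal distance between tote_grip and tray_in below 0.25 m), for 0.1 s.
At the end, for the whole second after the job is handed in: The bearing lies at rest inside the steel tray (centre within its walls, below the rim); the spark plug lies in the tote; the tote stands upright (within 7 degrees) on the worktop itself, its middle at least 130 mm from the tray's middle, released and at rest (x of bearing_mid in the frame of tray_in between -0.083 and 0.083 m and y of bearing_mid in the frame of tray_in between -0.103 and 0.103 m and height (world z) of bearing_mid below 0.045 m and linear speed of bearing below 0.05 m/s and x of plug_mid in the frame of tote_grip between -0.055 and 0.055 m and y of plug_mid in the frame of tote_grip between -0.076 and 0.076 m and z of plug_mid in the frame of tote_grip between -0.06 and -0.015 m and angle between tote_grip's own z axis and vertical below 0.12 rad and height (world z) of tote_grip between 0.05 and 0.068 m and horizontal distance between tote_grip and tray_in above 0.13 m and linear speed of tote below 0.03 m/s); the robot touches nothing.
It fails at once if the gripper's fingers touch the bearing or the spark plug (contact force between the fingers and bearing above 1 N or contact force between the fingers and plug above 1 N).
It fails at once if the tote is dropped (falls free from more than about 30 mm) (linear speed of tote above 0.8 m/s and contact force between the fingers and tote below 0.1 N).
It also fails if it takes over 48 s, if anything falls off the work surface, if the arm or the gripper's body presses on something with over 40 N, if the wrist force passes 120 N, or if a joint passes its speed limit or range.

## Working session

There is one attempt and no reset: what is moved stays moved. The work goes in short steps, each a Python script; the robot and the scene stay as the last script left them, time stands still between calls to the robot, and variables do not carry over. Pictures are saved under pics/ and viewed, at most 10 in all, crops included, and the job is handed in when it is done.

```bash
mkdir -p pics; python3 - <<'E'
from bench import *
import cv2,numpy as np
ims=[]
for c in ("scene","top"):
    im=read_camera(c); cv2.imwrite(f"pics/{c}0.png",im[:,:,::-1])
    for n in ("tote_grip","bearing_mid","plug_mid","tray_in"):
        print(c,n,[(np.round(d["at"]).tolist(),round(d["confidence"],2)) for d in tip_of(c,n)])
    p=camera_params(c);print(np.round(p["K"],1).tolist(),np.round(p["camera_from_world"],3).tolist())
print(read_time_s(),read_tcp_rot())
E
```

```text
scene tote_grip [([350.0, 262.0], 0.84)]
scene bearing_mid [([264.0, 192.0], 0.68)]
scene plug_mid [([355.0, 304.0], 0.87)]
scene tray_in [([185.0, 215.0], 0.76)]
[[508.5, 0.0, 278.9], [0.0, 508.5, 205.6], [0.0, 0.0, 1.0]] [[0.714, -0.7, -0.024, -0.453], [-0.309, -0.283, -0.908, 0.217], [0.629, 0.656, -0.418, 0.586], [0.0, 0.0, 0.0, 1.0]]
top tote_grip [([387.0, 234.0], 0.95)]
top bearing_mid [([202.0, 150.0], 0.81), ([366.0, 223.0], 0.75)]
top plug_mid [([396.0, 252.0], 0.8)]
top tray_in [([176.0, 240.0], 0.62)]
[[464.7, 0.0, 283.1], [0.0, 464.7, 205.9], [0.0, 0.0, 1.0]] [[0.024, -1.0, 0.003, -0.088], [-0.982, -0.024, -0.19, 0.564], [0.19, 0.002, -0.982, 0.811], [0.0, 0.0, 0.0, 1.0]]
0.5 [ 2.09344818e-01  9.77841881e-01 -4.77088252e-05 -8.65210548e-06]
```

View pics/top0.png

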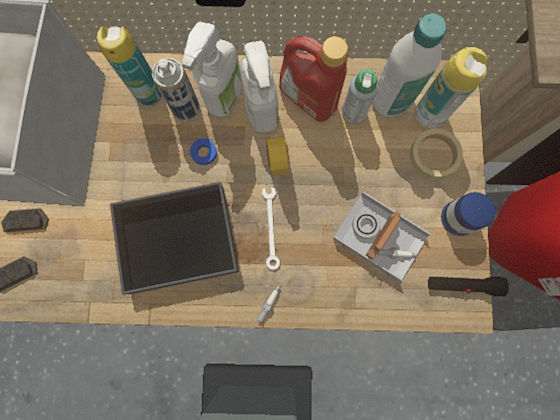

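View pics/scene0.png

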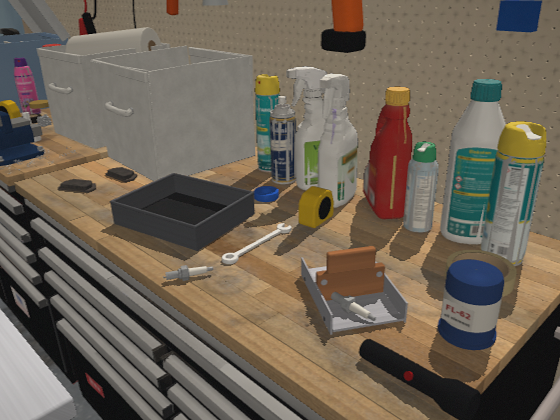

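Top view: the tote is at (383,236), with the grey bearing in its upper-left half at (366,224) and the plug in its lower-right half at (400,253). The tray is at (175,238).

Look-alikes: the blue ring at (202,151) is excluded because it is blue and not in the tote. The loose plug at (270,304) is not in the tote either. I'll move over the tote and confirm with the wrist camera.

```bash
cat > h.py <<'E'
from bench import *
import cv2,numpy as np
from scipy.spatial.transform import Rotation as R
def ray(p,px,z):
    K,T=np.array(p["K"]),np.array(p["camera_from_world"])
    d=T[:3,:3].T@np.linalg.inv(K)@[px[0],px[1],1]; c=-T[:3,:3].T@T[:3,3]
    return c+d*(z-c[2])/d[2]
def tool(yaw,tilt=0,flip=0):
    """tote yaw (tote x from world x), tilt>0: tote +y side down; returns tool quaternion"""
    return (R.from_euler("z",yaw)*R.from_euler("x",-tilt)*R.from_euler("z",flip*np.pi)*R.from_euler("x",np.pi)).as_quat()
E
python3 - <<'E'
from h import *
t,s=camera_params("top"),camera_params("scene")
print("tote",ray(t,(387,234),.06),ray(s,(350,262),.06)); print("bearing",ray(t,(366,224),.012))
print("tray",ray(t,(176,240),.003),ray(s,(185,215),.003))
c=[ray(t,q,.048) for q in((111,203),(220,185),(237,269),(122,292))]
print("rim",np.round(c,3).tolist(),np.mean(c,0))
b=ray(t,(373,254),.078)-ray(t,(398,215),.078); print("yaw",np.arctan2(-b[1],-b[0]))
g=ray(t,(387,234),.06); y0=np.arctan2(-b[1],-b[0])
for f in (0,1):
  for a in (0,-np.pi/2,np.pi/2): print(f,a,inverse_kinematics([g[0]-.05,g[1],.28],tool(y0+a,0,f)))
f=0 if inverse_kinematics([g[0]-.05,g[1],.28],tool(y0,0,0)) is not None else 1
move_ptp([g[0]-.05,g[1],.28],tool(y0,0,f))
p=camera_params("wrist");im=read_camera("wrist");cv2.imwrite("pics/w0.png",im[:,:,::-1])
for n,z in (("tote_grip",.06),("bearing_mid",.0115),("plug_mid",.014)):
    for d in tip_of("wrist",n): print(n,np.round(d["at"]),round(d["confidence"],2),ray(p,d["at"],z))
np.savez("w0.npz",**p); print(read_time_s(),read_qpos())
E
```

```text
tote [ 0.51687158 -0.26566297  0.06      ] [ 0.51473699 -0.26568324  0.06      ]
bearing [ 0.54199591 -0.23606097  0.012     ]
tray [0.50304083 0.13215744 0.003     ] [0.50998943 0.13542488 0.003     ]
rim [[0.565, 0.248, 0.048], [0.604, 0.046, 0.048], [0.448, 0.007, 0.048], [0.401, 0.213, 0.048]] [0.5044298  0.12841488 0.048     ]
yaw -0.5727157739114167
0 0 [-0.68413555  0.42430164  1.40545593  1.87656303 -0.44628743  1.22499892
 -1.27716424]
0 -1.5707963267948966 [ 1.47089194  0.38052394 -1.23183147  1.79423699  0.37958715  1.23855465
  2.70249738]
0 1.5707963267948966 [-0.38026745  0.18996838  0.92527563  1.86952605 -0.16513336  1.16191602
  0.02970778]
1 0 [-0.65957725  0.36476723  1.33952131  1.87616622 -0.38117555  1.20375848
  1.80521052]
1 -1.5707963267948966 [-0.38026745  0.18996838  0.92527563  1.86952605 -0.16513336  1.16191602
  0.02970778]
1 1.5707963267948966 [ 1.47089194  0.38052394 -1.23183147  1.79423699  0.37958715  1.23855465
  2.70249738]
tote_grip [251. 147.] 0.73 [ 0.5169294  -0.26244485  0.06      ]
bearing_mid [224. 143.] 0.57 [ 0.5389236  -0.23157676  0.0115    ]
plug_mid [289. 153.] 0.87 [ 0.48447793 -0.2928172   0.014     ]
3.7917 [-0.6845928   0.42442849  1.40484198  1.87642234 -0.44632851  1.22500947
 -1.27713198]
```

View pics/w0.png

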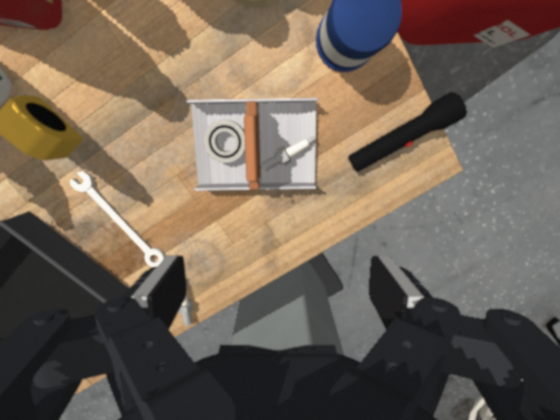

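The wrist view shows the tote with its board from (251,103) to (253,187). The grey ring is at (225,142) in the left (+y) half and the plug is at (297,150) in the right half. Next I'll enlarge a crop to confirm this, and check which tipping directions the arm can reach.

```bash
python3 - <<'E'
from h import *
im=cv2.imread("pics/w0.png");cv2.imwrite("pics/w0c.png",cv2.resize(im[85:205,170:340],None,fx=4,fy=4,interpolation=cv2.INTER_CUBIC))
p=dict(np.load("w0.npz"))
a,b=ray(p,(251,103),.078),ray(p,(253,187),.078);print("yaw",np.arctan2(*(a-b)[1::-1]),(a+b)/2)
for q in(((188,101),(317,99)),((196,187),(316,187))):
    a,b=(ray(p,u,.032) for u in q);d=a-b;print("yaw",np.arctan2(-d[0],d[1]))
T=np.array([.505,.131])
for f in(0,1):
  for y in np.arange(-1.2,3.2,.3):
    h=np.array([-np.sin(y),np.cos(y)]);o=[]
    for ti in(0,.45,.9):
        q=inverse_kinematics([*(T-.035*h),.165],tool(y,ti,f)); o.append(None if q is None else np.round(q,1).tolist())
    print(f,round(y,1),o)
E
```

```text
yaw -0.5669668167723567 [ 0.51773765 -0.26554616  0.078     ]
yaw -0.5547496391904733
yaw -0.5691492822508515
0 -1.2 [[-1.5, 0.6, 1.4, 2.1, -0.7, 1.1, -2.4], [-1.2, 0.8, 1.1, 1.8, -0.5, 1.5, -2.6], [-1.0, 1.0, 1.0, 1.6, -0.4, 1.9, -2.6]]
0 -0.9 [[-1.4, 0.5, 1.4, 2.1, -0.6, 1.0, -2.2], [-1.2, 0.8, 1.1, 1.8, -0.4, 1.4, -2.4], [-1.1, 1.0, 1.0, 1.6, -0.3, 1.8, -2.4]]
0 -0.6 [[-1.3, 0.5, 1.3, 2.1, -0.5, 1.0, -1.9], [-1.3, 0.7, 1.2, 1.9, -0.3, 1.3, -2.1], [-1.2, 1.0, 1.0, 1.7, -0.2, 1.6, -2.2]]
0 -0.3 [[-1.3, 0.4, 1.2, 2.1, -0.5, 1.0, -1.7], [-1.3, 0.7, 1.2, 1.9, -0.3, 1.2, -1.9], [-1.3, 1.0, 1.1, 1.8, -0.1, 1.4, -2.1]]
0 0.0 [[-1.1, 0.4, 1.0, 2.0, -0.4, 0.9, -1.5], [-1.4, 0.7, 1.2, 2.0, -0.2, 1.0, -1.7], [-1.5, 1.0, 1.2, 1.9, -0.1, 1.2, -1.9]]
0 0.3 [[-1.0, 0.3, 0.8, 2.0, -0.3, 0.9, -1.3], [-1.5, 0.6, 1.2, 2.0, -0.2, 0.9, -1.5], [-1.6, 1.0, 1.3, 2.0, -0.1, 0.9, -1.7]]
0 0.6 [[-0.9, 0.3, 0.8, 2.0, -0.3, 0.9, -1.0], [-1.5, 0.6, 1.3, 2.1, -0.1, 0.7, -1.2], [-1.8, 1.0, 1.3, 2.1, -0.1, 0.7, -1.5]]
0 0.9 [[-1.0, 0.4, 0.9, 2.0, -0.4, 1.0, -0.6], [-1.6, 0.5, 1.3, 2.2, -0.1, 0.6, -1.0], [-1.8, 0.9
[... 2061 characters left out ...]
0.7, 1.6, 2.2, -1.1, 0.7, -2.7], [0.2, 0.2, -0.8, 2.4, 2.0, 0.7, 0.8]]
1 1.8 [[-1.3, 0.7, 1.3, 1.9, -0.8, 1.1, -2.6], [-1.6, 0.5, 1.5, 2.3, -1.1, 0.6, -2.3], [0.8, 0.3, -1.2, 2.4, 2.4, 0.5, 0.8]]
1 2.1 [[-1.3, 0.6, 1.2, 1.9, -0.7, 1.1, -2.4], [-1.5, 0.4, 1.4, 2.2, -1.0, 0.6, -2.0], [0.9, 0.4, -1.2, 2.4, 3.2, 0.3, 0.4]]
1 2.4 [[-1.3, 0.6, 1.2, 2.0, -0.6, 1.0, -2.1], [-1.3, 0.3, 1.2, 2.2, -1.0, 0.7, -1.7], [-1.2, 0.7, 1.4, 2.4, 4.3, 1.3, -0.9]]
1 2.7 [[-1.3, 0.5, 1.1, 2.0, -0.5, 1.0, -1.9], [-0.9, 0.2, 0.9, 2.2, -0.9, 0.8, -1.5], [-0.4, 0.3, 0.5, 2.3, -1.5, 0.9, -0.8]]
1 3.0 [[-1.3, 0.4, 1.1, 2.0, -0.5, 1.0, -1.7], [-0.8, 0.3, 0.7, 2.1, -0.8, 0.9, -1.3], [-0.9, 0.7, 1.1, 2.2, -1.5, 1.5, -0.6]]
```

View pics/w0c.png

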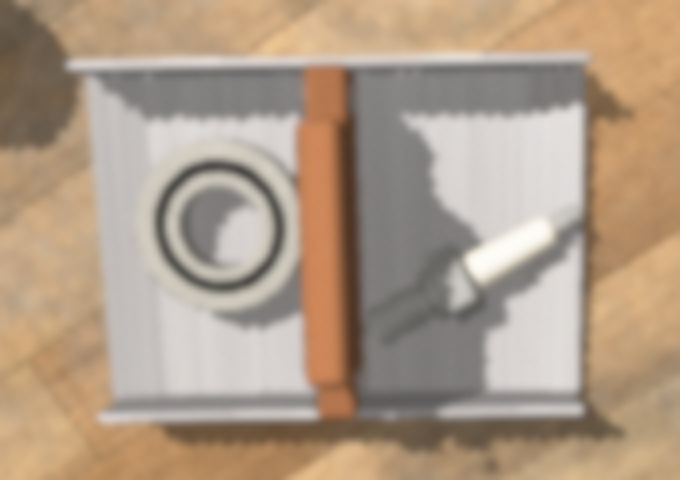

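The crop confirms that the ring in the left half is the grey steel bearing (not blue) and the spark plug lies in the other half. Now the grasp.

```bash
python3 - <<'E'
from h import *
G=[.5172,-.265];Y=-.565;q=tool(Y,0,1)
move_gripper(.06,70)
move_ptp([*G,.16],q); movel([*G,.063],q,.12)
print(read_ft_force())
move_gripper(0.0,70); print(read_finger_gap(),read_grasp_force(),read_eef_pos())
movel([*G,.09],q,.05);print(read_finger_gap(),read_ft_force(),read_qpos())
movel([*G,.22],q,.12);print(read_ft_force(),read_time_s())
T=np.array([.505,.131])
for y in(-.4,-.2,0.):
    h=np.array([-np.sin(y),np.cos(y)])
    print(y,[np.round(inverse_kinematics([*(T-.035*h),.165],tool(y,t,1)),2).tolist() for t in(0,.45,.9)])
im=read_camera("scene");cv2.imwrite("pics/s1.png",im[:,:,::-1])
E
```

```text
[-0.52762914  0.04995146  1.27448964]
0.011042348100566689 69.27921652793884 [ 0.51807023 -0.26496037  0.06383242]
0.01109872933700016 [-0.8999158   0.10146544 -5.5009366 ] [ 1.01547151  0.57601466 -0.76054917  1.85382504  0.49545885  0.91103332
  1.02772659]
[-0.56350926  1.04984056 -6.10176892] 9.575
-0.4 [[0.66, 0.41, -1.08, 1.99, 0.43, 1.0, 0.54], [0.35, 0.64, -1.04, 1.81, 0.73, 1.5, 0.21], [0.07, 0.84, -0.89, 1.65, 0.83, 1.92, 0.1]]
-0.2 [[0.67, 0.43, -1.09, 1.98, 0.45, 1.01, 0.73], [0.37, 0.63, -1.08, 1.85, 0.81, 1.48, 0.35], [0.07, 0.81, -0.92, 1.72, 0.95, 1.88, 0.21]]
0.0 [[0.67, 0.45, -1.1, 1.96, 0.48, 1.02, 0.92], [0.39, 0.62, -1.12, 1.89, 0.89, 1.44, 0.49], [0.07, 0.78, -0.95, 1.8, 1.06, 1.83, 0.31]]
```

View pics/s1.png

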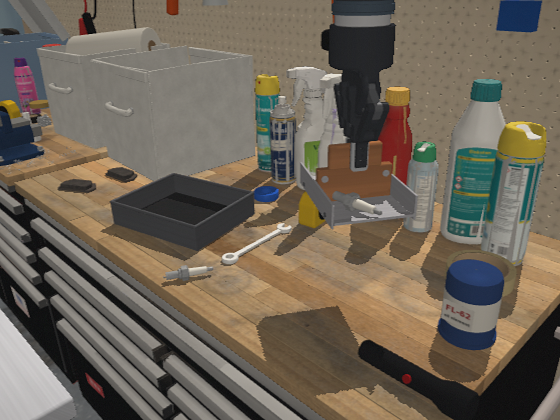

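The tote hangs level at about (355,185) with the plug in place. Next is the carry and tip.

```bash
python3 - <<'E'
from h import *
T=np.array([.505,.131]);y=0.;P=T-[0,.035]
movel([.51,-.1,.24],tool(-.28,0,1),.13)
movel([*P,.24],tool(y,0,1),.13); print(read_time_s())
for t,z in((.2,.225),(.4,.205),(.55,.19),(.7,.175),(.82,.168),(.92,.163)):
    movel([*P,z],tool(y,t,1),.06)
print(read_time_s(),read_qpos()); pause(.5)
print(read_finger_gap(),read_ft_force(),read_time_s())
im=np.hstack([read_camera(c)[60:360,:400] for c in("scene","top")]);cv2.imwrite("pics/s2.png",im[:,:,::-1])
E
```

```text
12.7167
14.9167 [-0.07251367  0.69670398 -0.74973631  1.80220839  0.97159655  1.73430883
  0.36394734]
0.01090421923949421 [-0.17869773 -0.05350846 -3.93359409] 15.4167
```

View pics/s2.png

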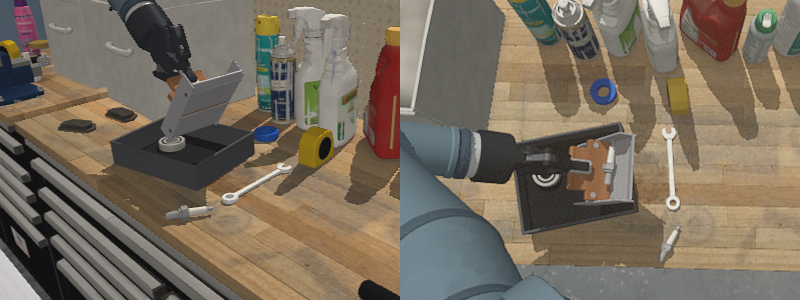

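The bearing is lying in the tray (about (547,175) in the right panel) and the plug is still in the tote against the board (about (608,165)). The wrist load fell by about 2 N, which fits. Now I'll return the tote and set it down.

```bash
python3 - <<'E'
from h import *
G=[.517,-.265];Y=-.565;P=[.505,.096]
movel([*P,.20],tool(0,.92,1),.08)
for t,z in((.7,.22),(.45,.235),(.2,.245),(0,.25)): movel([*P,z],tool(0,t,1),.06)
movel([.51,-.1,.24],tool(-.28,0,1),.13)
q=tool(Y,0,1)
movel([*G,.2],q,.13); movel([*G,.08],q,.1)
z=.08
while z>.058:
    z-=.002; movel([*G,z],q,.03); f=read_ft_force()[2]
    if f>-1: break
print(z,f,read_eef_pos(),read_time_s())
im=read_camera("scene");cv2.imwrite("pics/s3.png",im[:,:,::-1])
E
```

```text
0.061999999999999986 7.292834036775634 [ 0.51712144 -0.26502911  0.06382552] 24.475
```

View pics/s3.png

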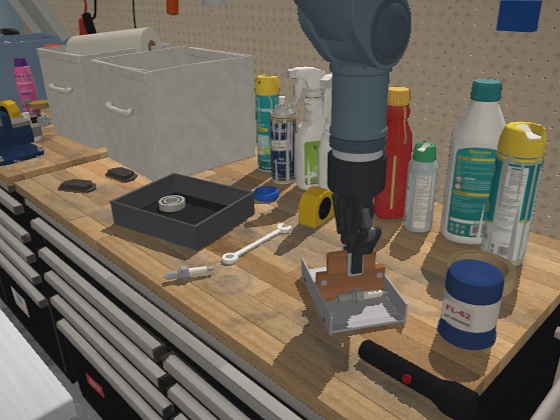

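The bearing lies flat in the tray at (171,203). The tote is back on the worktop with the plug inside, around (360,296). Now I'll release.

```bash
python3 - <<'E'
from h import *
G=[.517,-.265];q=tool(-.565,0,1)
move_gripper(.05); movel([*G,.22],q,.1); pause(.3)
im=np.hstack([read_camera(c)[150:360,:410] for c in("scene","top")][:2]);cv2.imwrite("pics/s4.png",im[:,:450+370,::-1][:,:800])
print(read_time_s(),read_finger_gap(),read_ft_force(),[d for d in tip_of("scene","tote_grip")],[d for d in tip_of("scene","plug_mid")])
E
```

```text
27.1167 0.049922324518384874 [-0.36585206 -0.27857222  0.00067792] [{'at': [351.7, 259.4], 'confidence': 0.89}] [{'at': [364.1, 294.4], 'confidence': 0.66}]
```

View pics/s4.png

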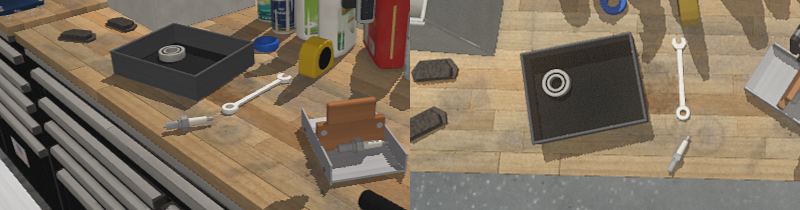

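The bearing is in the tray (right panel (556,83)). The tote stands upright and released, with the plug against its board (left panel (365,145)).

```bash
python3 -c "
from bench import *
print(sign_off())"
```

```text
the job is handed in; nothing more can be done
None
```

The job is handed in (no verdict came back): the last pictures show the bearing in the steel tray and the tote released upright on the worktop with the spark plug still inside, at about 27 s of the 48 s limit.

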